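# Tip the handle dispenser until the first handle shows

### The arm

A 6-joint arm with a two-finger parallel gripper is mounted at the origin on the work surface. World frame = base frame: x ahead of the robot, y to its left, z up, the work surface at z = 0. Lengths are in m, angles in rad, forces in N, time in s.
With the tool pointing down it reaches from about 0.35 to 0.975 m from the base axis. Payload 4.9 kg.
Tool frame: the origin (TCP) lies on the mounting face of the last link; the fingertips stand 173 mm ahead of it and the grasp point (between the pads) lies 155 mm ahead of it; x points along the fingers, z is the direction in which the jaws open and shut, and the axes are right-handed (so a half turn about x gives the same grasp; the last joint's range is limited). The gripper opens to 85 mm and grips with 20 to 120 N. Pads are 22 mm wide; open, the fingers measure 114 mm over their backs; the gripper's body (76 mm by 85 mm) begins 54 mm behind the grasp point. The pads swing forward as they close: fully open they stand 13 mm farther back than shut.
Start: joints at [1.137, 0.053, 1.613, -0, 1.476, -0.119], TCP at [0.194, 0.594, 0.405] pointing down, gripper open.
Joint ranges: [-3.01, 3.01], [-1.01, 2.22], [0.06, 2.58], [-1.02, 4.17], [0.09, 2.62], [-3.14, 3.14]. Speed limits (rad/s): [2.57, 2.57, 3.14, 3.14, 3.14, 3.14].

### API

Orientations are given as a rotation vector (axis times angle).
In Python, from station import get_obs, get_image, get_calibration, finish_job, look_for, masks_of, tip_of gives the robot as it stands.
- The arm moves only by the tool carry_out, never from a script. Its argument "increments" is a list of rows, each a list of 3 entries, a list of its own where there are three numbers: the turn, a rotation vector about the world's x, y, z in units of 0.1 rad (1.0 is 0.1 rad), then the shift along the world's x, y, z in units of 20 mm (1.0 is 20 mm), then the opening, from 0 (shut) to 1 (fully open). A call has 1 to 8 rows; each row shifts and turns the pose as measured when the row begins; what a row does not reach is not made up. A row lasts 1/10 s, in which the tool goes at most 50 mm and 8.59 degrees, less where a joint would pass 70% of its speed; a pose out of reach is approached as far as the arm can. A call with a number of a shift or a turn outside -1 to 1 is refused whole. A call with a gripper value outside its range is refused whole. The fingers move at their own pace and stop on an object; "squeeze" is the grip in N (left out, the last holds). Time passes only in rows, so rows that do not move let the fingers close. It gives the time, the measured TCP pose, the force and the opening at its end, in the units of the state.
- get_obs(): the state, without advancing time (a new reading comes with each control period).
- get_image(name): name is "scene" or "top" or "wrist"; returns (picture, depth): 400x640x3 uint8, blue, green, red; 400x640 float32, m along the optical axis (not along the pixel's ray), 0 where there is no reading.
- get_calibration(name): a dict with "fx", "fy", "cx", "cy" (pixels), "position" and "orientation" of the camera in the world. Camera axes: x right, y down, z forward; pixel columns grow to the right and rows downward; lengths in m; the calibration is good to about 2 mm. A picture is of the moment at which its call begins: read the wrist's pose just before it. get_calibration takes no time and is no camera call; for the wrist camera it gives the pose at the moment of the call.
- finish_job(): hands the job in, once; it reports no verdict.
Trained networks look in the newest picture that a camera, given by its name, has taken for a name from the list of things; names that differ only in an ending like _2 or _b are one class to them, and where a whole thing is asked for, a point or a joint stands for the part that bears it (a point fixed in the world has none). Each returns a list of dicts, best first, with "p" (0 to 1); they miss things now and then, are a little off and sometimes report something else, mostly with a low value. They report only what shows in the picture. A call takes as long as a camera call. They do not tell look-alikes from the thing itself.
- look_for(camera, query): "centre" ([column, row] in pixels, amid what is visible of it).
- masks_of(camera, query): "region" (400x640 bool, what is visible of it) and "centre" ([column, row] in pixels, amid what is visible of it).
- tip_of(camera, query): "centre" ([column, row] in pixels: a listed point, or the origin of a listed thing).
The state is a dict: "t": time; "q": joint angles; "dq": joint speeds; "effort": joint torques, N m; "tool_pos": TCP position; "tool_rot": TCP orientation; "contact_force": force on the tool from outside, world axes, zero at the start; "wrist_torque": the same for the moment, N m; "opening": finger opening in m.
Only numpy, scipy, OpenCV 4.12 (cv2) and the standard library are available. Lean on these libraries where they do the work, as an engineer would, in place of code of your own. Each camera call takes 0.05 s, during which the arm holds its last target.

### The job

Offer the buyer the next tool handle: press the paddle of the slotted tube down slowly so that the tube tips and its two wooden handles begin to slide, and stop them when the end of the front one sticks out of the mouth by roughly 2 to 3 cm. Then let the tube come back level and move away, leaving the handle sticking out; no handle may fall out, the robot may touch the tube and its paddle but never a handle, and the basin and the other goods stay where they are.

Things in the scene. Friction and masses are not known exactly. Their poses are not given: they have to be found in the camera images.
- tube (a joint): Tip of the tube about its bolt, rad: 0 = level, resting on its tail post (a heavy steel block on the tail holds it there); grows as the mouth goes down, stop at 0.5. About 12 N on the paddle tips it, less as the handles move forward. Let go, it comes back level by itself within about a second, damped.
- bolt (a point): The bolt on which the tube tips, 180 mm above the table, on a fixed red stand. Axes move with the tube: x along the bolt, away from the paddle; -y along the tube to its open mouth; z up when level. Tube: square aluminium channel 400 mm long (200 each side of the bolt), 40 wide, floor at this height, top 41 mm above it with a 26 mm slot along it, long windows in its sides, a 50 mm steel block on its closed tail.
- mouth (a point): Centre of the floor of the tube's open mouth, at the rim, 200 mm from the bolt; axes as for bolt, so -y points out of the tube. The walls stand 41 mm above it.
- paddle (a point): Where to press: middle of the top of a flat dark steel paddle on the tube's side nearest the robot, 110 mm from the bolt towards the mouth, 65 mm from the tube's middle line; axes as bolt. 6 mm thick, 55 mm along the tube, 85 mm wide outwards from the tube wall (45 mm from this point). Top 33 mm above the tube's floor, 8 mm below the tube's top. Free space beneath.
- front_handle_end (a point): Middle of the leading end of the front handle, lying loose in the tube 14 mm above its floor, 40 to 100 mm inside the rim at the start. Turned wood with a steel ferrule at the rear, 120 mm long, 28 mm across, 80 to 150 g. Axes: -y towards the mouth, z up. It starts to slide at a tip between about 0.19 and 0.42 rad that differs from run to run, and stops soon after the tip is eased back below that.
- rear_handle_end (a point): Middle of the leading end of the rear handle, the same kind, lying in the tube behind the front one with a gap of 4 to 30 mm. It slides at about the same tip.
- basin: Blue plastic bowl, 176 mm wide and 55 mm high, on the table under the mouth; origin at the centre of its underside. Leave it.
- flask: Terracotta-brown bottle 66 mm wide and about 200 mm high, standing on the table at the robot's left; origin at the centre of its underside. Leave it.
- oil_can: Green can 60 mm wide, 90 mm high, standing on the table at the robot's left; origin at the centre of its underside. Leave it.
- spare0: Spare handle like those in the tube, lying on the table beyond the stand; origin under its middle. Leave it.
- spare1: Second spare handle beside it; origin under its middle. Leave it.
There are look-alikes about, which are no part of the job. Leave any blue or turquoise look-alike of the part that bears rear_handle_end alone. What is shaped like the part that bears front_handle_end but black is not meant.

How it is judged:
By the outcome, as a careful person would: the job done as asked, in the order asked, and still so for the second after the job is handed in, with the robot touching nothing.
It also fails if it takes over 61 s, if anything falls off the work surface, if the arm or the gripper's body presses on something with over 40 N, if the wrist force passes 120 N, or if a joint passes its speed limit or range.

## Working session

There is one attempt and no reset: what is moved stays moved. The work goes in short steps, Python scripts to look and compute and a tool call to move; the robot and the scene stay as the last step left them, time stands still between calls to the robot, and variables do not carry over. Pictures are saved under pics/ and viewed, and the job is handed in when it is done.

Besides the shell and the picture viewer there is one more tool, called after ">>>" by a JSON object that holds its "fn" and its "kwargs", one argument or row to a line. carry_out: Moves the arm, as the interface text tells. Shifts and turns lie within -1 to 1; 1 stands for 20 mm of shift or 0.1 rad of turn. Its arguments: {"type":"object","properties":{"increments":{"type":"array","items":{"type":"array"}},"squeeze":{"type":"number"}},"required":["increments"]}

```bash
ls; mkdir -p pics
cat > h.py <<'E'
import numpy as np, cv2
from scipy.spatial.transform import Rotation as R
from station import *
def cal(n):
    c=get_calibration(n); o=np.array(c["orientation"],float)
    M=R.from_rotvec(o).as_matrix() if o.size==3 else (o if o.shape==(3,3) else R.from_quat(o).as_matrix())
    return c,M,np.array(c["position"])
def unproj(n,px,d,C=None):
    c,M,p=C or cal(n)
    return M@(np.array([(px[0]-c["cx"])/c["fx"],(px[1]-c["cy"])/c["fy"],1])*d)+p
def proj(n,P,C=None):
    c,M,p=C or cal(n); v=M.T@(np.array(P)-p)
    return np.array([v[0]/v[2]*c["fx"]+c["cx"],v[1]/v[2]*c["fy"]+c["cy"]])
E
python3 - <<'E'
from h import *
for n in ["scene","top"]:
    im,d=get_image(n); cv2.imwrite(f"pics/{n}0.png",im); np.save(f"pics/{n}0.npy",d)
    print(n,get_calibration(n))
    for q in ["bolt","mouth","paddle","front_handle_end","rear_handle_end"]:
        for r in tip_of(n,q)[:3]:
            c=r["centre"]; z=d[int(c[1]),int(c[0])]
            print(q,round(r["p"],2),np.round(c,1),np.round(unproj(n,c,z),3))
print(get_obs())
E
```

```text
pics
scene {'fx': 450.4665689905678, 'fy': 450.4665689905678, 'cx': 317.5656133883712, 'cy': 203.23895237086364, 'position': array([ 1.06370519, -0.59641783,  0.88930317]), 'orientation': array([-2.19340994, -0.72907088,  0.34293727])}
bolt 0.87 [324.6 234.3] [ 0.669 -0.057  0.221]
bolt 0.69 [278.1 384.1] [ 0.721 -0.289  0.006]
mouth 0.77 [288.2 303.2] [ 0.698 -0.214  0.177]
paddle 0.94 [274.4 250.1] [ 0.609 -0.149  0.214]
paddle 0.59 [322.8 228.6] [ 0.642 -0.027  0.198]
front_handle_end 0.93 [407.3 212.7] [0.687 0.321 0.015]
front_handle_end 0.83 [301.1 275. ] [ 0.683 -0.155  0.193]
front_handle_end 0.58 [166.  276.8] [ 0.303 -0.24  -0.002]
rear_handle_end 0.77 [304.2 202.8] [0.428 0.171 0.025]
rear_handle_end 0.59 [322.9 231. ] [ 0.652 -0.041  0.208]
rear_handle_end 0.55 [222.4 242.5] [ 0.355 -0.087  0.028]
top {'fx': 453.98605187555046, 'fy': 453.98605187555046, 'cx': 315.855599201236, 'cy': 191.5047942637105, 'position': array([0.36223202, 0.07916928, 1.43805179]), 'orientation': array([-2.11016169,  2.17091705, -0.15462227])}
bolt 0.91 [354.3 160.2] [ 0.634 -0.026  0.202]
mouth 
[... 315 characters left out ...]
.022]
rear_handle_end 0.66 [292.2 244.9] [0.411 0.162 0.028]
{'t': 0.6, 'q': array([ 1.13701681e+00,  5.26706353e-02,  1.61290592e+00,  3.35866121e-05,
        1.47599574e+00, -1.19028272e-01]), 'dq': array([-0.00024362, -0.00022121, -0.00043523, -0.00147434,  0.00153996,
        0.00056976]), 'effort': array([ 4.47393850e-04, -3.93414938e+01, -3.70229709e+01, -1.38075020e-04,
        6.90875422e-04, -1.00308097e-05]), 'tool_pos': array([0.19349072, 0.59427061, 0.40471826]), 'tool_rot': array([-0.97424633,  1.34181794,  0.9743112 ]), 'contact_force': array([-0.61113481,  0.56605621,  0.27077308]), 'wrist_torque': array([-0.01141888,  0.06311488,  0.01636843]), 'opening': 0.08560416966234333}
```

View pics/scene0.png

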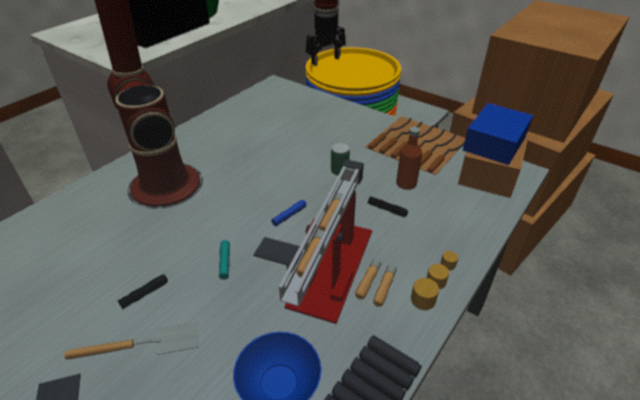

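View pics/top0.png

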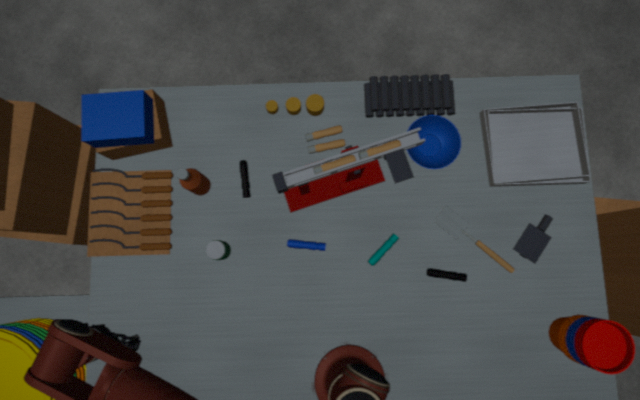

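```bash
cat >> h.py <<'E'
def cloud(n,d,C=None):
    c,M,p=C or cal(n); v,u=np.mgrid[0:400,0:640]
    P=np.stack([(u-c["cx"])/c["fx"]*d,(v-c["cy"])/c["fy"]*d,d],-1)@M.T+p
    P[d==0]=np.nan; return P
E
python3 - <<'E'
from h import *
for n in ["top","scene"]:
    d=np.load(f"pics/{n}0.npy"); im=cv2.imread(f"pics/{n}0.png"); P=cloud(n,d)
    x,y,z=P[...,0],P[...,1],P[...,2]
    m=(z>0.15)&(z<.26)&(x>.5)&(x<.8)&(y>-.3)&(y<.25)
    m=cv2.morphologyEx(m.astype(np.uint8),cv2.MORPH_OPEN,np.ones((2,2)))>0
    print(n,m.sum())
    # fit yaw & offset: points with z 0.21-.235
    r=[]
    for yaw in np.radians(np.arange(8,24,.5)):
        t=np.array([np.sin(yaw),-np.cos(yaw)]); nx=np.array([np.cos(yaw),np.sin(yaw)])
        q=P[m][:,:2]; zz=P[m][:,2]
        s=q@nx; a=q@t
        h,e=np.histogram(s,bins=np.arange(.3,.9,.004)); r.append((np.sum(h.astype(float)**2),yaw))
    yaw=max(r)[1]; print("yaw",np.degrees(yaw))
    t=np.array([np.sin(yaw),-np.cos(yaw)]); nx=np.array([np.cos(yaw),np.sin(yaw)])
    s=P[m][:,:2]@nx; a=P[m][:,:2]@t; zz=P[m][:,2]
    h,e=np.histogram(s,bins=np.arange(.5,.72,.005)); print([(round(e[i],3),h[i]) for i in range(len(h)) if h[i]])
    tm=(s>np.median(s)-.04)
    print("a range",np.percentile(a,[0,1,2,50,98,99,100]))
    pd=m&(P[...,2]>.2); 
    k=s<np.median(s)-.03
    print("paddle s",np.percentile(s[k],[2,50,98]),"a",np.percentile(a[k],[2,50,98]),"z",np.median(zz[k]))
    crop=im[120:200,260:440] if n=="top" else im[150:320,240:400]
    k=4.4 if n=="top" else 3.5
    cv2.imwrite(f"pics/{n}0c.png",cv2.resize(crop,None,fx=k,fy=k,interpolation=cv2.INTER_CUBIC))
E
```

```text
top 3408
yaw 17.0
[(np.float64(0.5), np.int64(27)), (np.float64(0.505), np.int64(34)), (np.float64(0.51), np.int64(32)), (np.float64(0.515), np.int64(38)), (np.float64(0.52), np.int64(61)), (np.float64(0.525), np.int64(33)), (np.float64(0.53), np.int64(32)), (np.float64(0.535), np.int64(38)), (np.float64(0.54), np.int64(36)), (np.float64(0.545), np.int64(38)), (np.float64(0.55), np.int64(29)), (np.float64(0.555), np.int64(37)), (np.float64(0.56), np.int64(37)), (np.float64(0.565), np.int64(54)), (np.float64(0.57), np.int64(101)), (np.float64(0.575), np.int64(42)), (np.float64(0.58), np.int64(123)), (np.float64(0.585), np.int64(557)), (np.float64(0.59), np.int64(208)), (np.float64(0.595), np.int64(120)), (np.float64(0.6), np.int64(266)), (np.float64(0.605), np.int64(277)), (np.float64(0.61), np.int64(369)), (np.float64(0.615), np.int64(261)), (np.float64(0.62), np.int64(475)), (np.float64(0.625), np.int64(20)), (np.float64(0.63), np.int64(17)), (np.float64(0.635), np.int64(15)), (np.float64(0.64), np.int64(8)), (np.float64(0.645), np.int64(2)), (np.float64(0.65), np.int64(1)), (np.float64(0.655), np.int64(4)), (np.float64(0.66), np.int64(1)), (np.float64(0.67), np.int64(1))]
a range [nan nan nan nan nan nan nan]Traceback (most recent call last):
  File "<stdin>", line 23, in <module>
    return _quantile_unchecked(
        a, q, axis, out, overwrite_input, method, keepdims, weights)
    return _ureduce(a,
                    func=_quantile_ureduce_func,
    ...<5 lines>...
                    overwrite_input=overwrite_input,
                    method=method)
    r = func(a, **kwargs)
    result = _quantile(arr,
                       quantiles=q,
    ...<2 lines>...
                       out=out,
                       weights=wgt)
    slices_having_nans = np.isnan(arr[-1, ...])
                                  ~~~^^^^^^^^^
IndexError: index -1 is out of bounds for axis 0 with size 0
```

Run:
```python
from h import *
yaw=np.radians(17)
t=np.array([np.sin(yaw),-np.cos(yaw)]); nx=np.array([np.cos(yaw),np.sin(yaw)])
for n in ["top","scene"]:
    d=np.load(f"pics/{n}0.npy"); im=cv2.imread(f"pics/{n}0.png"); P=cloud(n,d).reshape(-1,3)
    P=P[np.isfinite(P[:,0])]
    s=P[:,:2]@nx;a=P[:,:2]@t;z=P[:,2]
    T=(abs(s-.604)<.022)&(z>.2)&(z<.24); print(n,T.sum(),"tube a",np.percentile(a[T&(a>-.05)&(a<.5)],[0.5,2,98,99.5]), "z",np.percentile(z[T],[5,50,95]))
    for lo,hi in [(.1,.2),(.2,.3),(.3,.4)]:
        k=T&(z>.215)&(a>lo)&(a<hi); print(" rim s",lo,np.round(np.percentile(s[k],[3,50,97]),4))
    K=(s<.575)&(s>.46)&(z>.195)&(z<.23)&(a>.2)&(a<.42); print(" paddle",K.sum(),np.round(np.percentile(s[K],[2,98]),4),np.round(np.percentile(a[K],[2,98]),4),np.median(z[K]))
    crop=im[120:200,260:440] if n=="top" else im[150:320,240:400]
    k=4.4 if n=="top" else 3.5
    cv2.imwrite(f"pics/{n}0c.png",cv2.resize(crop,None,fx=k,fy=k,interpolation=cv2.INTER_CUBIC))
```

```text
top 1695 tube a [-0.02031154 -0.01571153  0.39260064  0.40407112] z [0.20270659 0.21939019 0.2257897 ]
 rim s 0.1 [0.5861 0.593  0.6254]
 rim s 0.2 [0.5862 0.5931 0.6256]
 rim s 0.3 [0.5861 0.5931 0.6254]
 paddle 536 [0.503 0.574] [0.2904 0.3442] 0.2140570516193484
scene 1831 tube a [-0.01657441 -0.00914908  0.40628257  0.40909664] z [0.20302194 0.22014083 0.22370664]
 rim s 0.1 [0.5869 0.5938 0.6256]
 rim s 0.2 [0.5869 0.5937 0.6257]
 rim s 0.3 [0.5868 0.5936 0.6258]
 paddle 732 [0.5041 0.5735] [0.2934 0.3469] 0.2137785054987984
```

View pics/top0c.png

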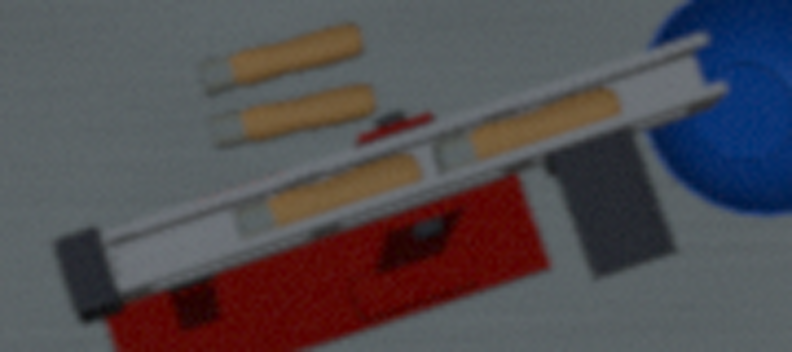

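View pics/scene0c.png

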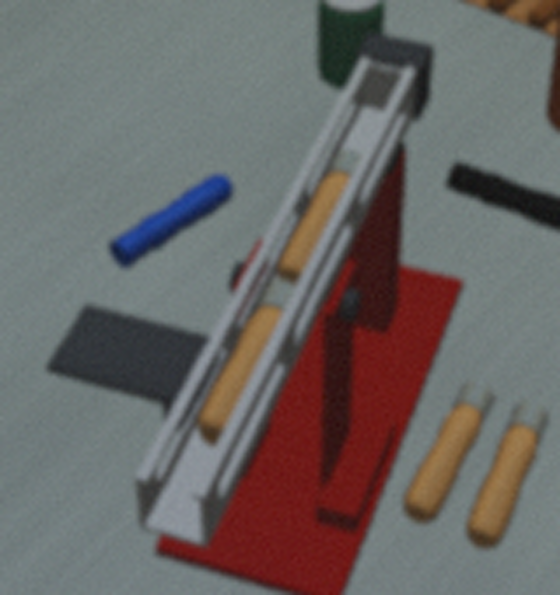

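```bash
cat >> h.py <<'E'
YAW=np.radians(17); TT=np.array([np.sin(YAW),-np.cos(YAW),0]); NX=np.array([np.cos(YAW),np.sin(YAW),0])
S0,AB=.606,.209   # tube middle line, bolt a
def bolt(): return S0*NX+AB*TT+np.array([0,0,.18])
def on_mid(px,s=S0,C=None):
    "pixel ray meets the tube's vertical middle plane -> (along from bolt, height from bolt)"
    C=C or cal("scene"); c,M,p=C
    r=M@np.array([(px[0]-c["cx"])/c["fx"],(px[1]-c["cy"])/c["fy"],1])
    k=(s-p@NX)/(r@NX); X=p+k*r
    return np.array([X@TT-AB,X[2]-.18])
E
python3 - <<'E'
from h import *
o=get_obs(); M=R.from_rotvec(o["tool_rot"]).as_matrix(); print(M.round(3)); 
z=M[:,2]; print("jaw deg",np.degrees(np.arctan2(z[1],z[0])))
for n in ["top","scene"]:
  print(n,proj(n,bolt()+.2*TT),proj(n,bolt()+.11*TT-.065*NX+[0,0,.033]))
print(on_mid([288.2,303.2]),on_mid([301.1,275]))
E
```

```text
[[-0.    -0.951  0.31 ]
 [ 0.     0.31   0.951]
 [-1.     0.     0.   ]]
jaw deg 71.96590012495844
top [418.93519632 137.63661702] [399.10903739 166.39331721]
scene [288.74393077 302.8249005 ] [275.62946537 250.05786827]
[0.20242957 0.00191998] [0.13493747 0.00865529]
```

>>> {"fn": "carry_out", "kwargs": {
  "increments": [
    [[0,0,-0.26],[0,0,1],0],
    [[0,0,-0.26],[0.5,-0.6,1],0],
    [[0,0,-0.26],[0.5,-1,1],0],
    [[0,0,-0.26],[0.55,-1,0],0],
    [[0,0,-0.26],[0.55,-1,0],0],
    [[0,0,-0.26],[0.55,-1,0],0],
    [[0,0,-0.26],[0.55,-1,0],0],
    [[0,0,-0.26],[0.55,-1,0],0]
  ]
}}

```text
t: 1.4
tool_pos: [0.269, 0.459, 0.4672]
tool_rot: [-0.813, 1.412, 0.814]
contact_force: [0.2, 0.6, -0.2]
opening: 0.0002
```

>>> {"fn": "carry_out", "kwargs": {
  "increments": [
    [[0,0,-0.26],[0.55,-1,0],0],
    [[0,0,-0.26],[0.55,-1,0],0],
    [[0,0,-0.26],[0.55,-1,0],0],
    [[0,0,-0.26],[0.55,-1,0],0],
    [[0,0,-0.26],[0.55,-1,0],0],
    [[0,0,-0.26],[0.55,-1,0],0],
    [[0,0,-0.26],[0.55,-1,0],0],
    [[0,0,-0.26],[0.55,-1,0],0]
  ]
}}

```text
t: 2.2
tool_pos: [0.3592, 0.2917, 0.4687]
tool_rot: [-0.646, 1.467, 0.648]
contact_force: [0.5, 0.1, 0.6]
opening: -0.0
```

>>> {"fn": "carry_out", "kwargs": {
  "increments": [
    [[0,0,-0.26],[0.55,-1,0],0],
    [[0,0,-0.26],[0.55,-1,0],0],
    [[0,0,-0.26],[0.55,-1,0],0],
    [[0,0,-0.26],[0.55,-1,0],0],
    [[0,0,-0.26],[0.55,-1,0],0],
    [[0,0,-0.26],[0.55,-1,0],0],
    [[0,0,-0.26],[0.55,-1,0],0],
    [[0,0,-0.26],[0.55,-1,0],0]
  ]
}}

```text
t: 3.0
tool_pos: [0.4493, 0.1242, 0.4705]
tool_rot: [-0.478, 1.507, 0.478]
contact_force: [0.8, -0.4, 0.5]
opening: -0.0001
```

>>> {"fn": "carry_out", "kwargs": {
  "increments": [
    [[0,0,-0.26],[0.55,-1,0],0],
    [[0,0,-0.26],[0.55,-1,0],0],
    [[0,0,-0.26],[0.55,-1,0],0],
    [[0,0,-0.26],[0.55,-1,0],0],
    [[0,0,-0.26],[0.55,-1,0],0],
    [[0,0,-0.26],[0.55,-1,0],0],
    [[0,0,-0.26],[0.55,-1,0],0],
    [[0,0,-0.26],[0.55,-1,0],0]
  ]
}}

```text
t: 3.8
tool_pos: [0.5397, -0.0433, 0.472]
tool_rot: [-0.31, 1.535, 0.307]
contact_force: [-0.1, -0.0, -0.4]
opening: -0.0
```

>>> {"fn": "carry_out", "kwargs": {
  "increments": [
    [[0,0,-0.26],[0.55,-1,0],0],
    [[0,0,-0.26],[0.55,-1,0],0],
    [[0,0,-0.26],[0.55,-1,0],0],
    [[0,0,-0.26],[0.5,-0.8,0],0],
    [[0,0,0],[0,0,0],0]
  ]
}}

```text
t: 4.3
tool_pos: [0.5848, -0.1249, 0.472]
tool_rot: [-0.224, 1.546, 0.218]
contact_force: [-0.6, 0.7, 0.2]
opening: 0.0
```

Run:
```python
from h import *
o=get_obs(); M=R.from_rotvec(o["tool_rot"]).as_matrix(); print(M.round(3),o["tool_pos"],o["q"],o["contact_force"],o["opening"])
z=M[:,2]; print("jaw deg",np.degrees(np.arctan2(z[1],z[0])))
im,d=get_image("scene"); cv2.imwrite("pics/s1.png",im)
```

```text
[[ 0.014 -0.278  0.96 ]
 [-0.001  0.961  0.278]
 [-1.    -0.005  0.013]] [ 0.584775   -0.12491117  0.47195562] [-0.33542469 -0.0457029   1.60046573  0.00320997  1.57337163 -0.6173728 ] [-0.62292683  0.71746818  0.23573827] 2.2668744460581896e-05
jaw deg 16.15804989425181
```

View pics/s1.png

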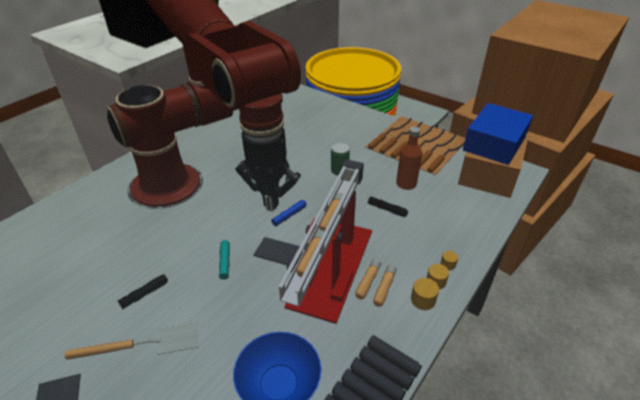

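>>> {"fn": "carry_out", "kwargs": {
  "increments": [
    [[0,0,0],[0.5,-0.6,-1],0],
    [[0,0,0],[0.45,-0.6,-1],0],
    [[0,0,0],[0,0,-1],0],
    [[0,0,0],[0,0,-0.5],0],
    [[0,0,0],[0,0,0],0]
  ]
}}

```text
t: 4.85
tool_pos: [0.6027, -0.1451, 0.4024]
tool_rot: [-0.228, 1.542, 0.224]
contact_force: [0.1, 0.3, 0.6]
opening: 0.0001
```

```bash
cat >> h.py <<'E'
def handle(name=None):
    "leading end of front handle: along beyond the rim (m, + = out), tube tip estimate by mouth net"
    im,d=get_image("scene")
    if name: cv2.imwrite(f"pics/{name}.png",cv2.resize(im[180:340,220:400],None,fx=3.5,fy=3.5,interpolation=cv2.INTER_CUBIC))
    C=cal("scene"); out={}
    hsv=cv2.cvtColor(im,cv2.COLOR_BGR2HSV)
    m=(hsv[...,0]>5)&(hsv[...,0]<25)&(hsv[...,1]>90)&(hsv[...,2]>60)
    v,u=np.nonzero(m)
    pts=np.array([on_mid((a,b),C=C) for a,b in zip(u,v)])
    roi=(u>230)&(u<345)&(v>195)&(v<345)&(pts[:,0]>-.12)&(pts[:,0]<.3)
    P=pts[roi]; rr=np.hypot(P[:,0],P[:,1]) 
    k=np.argsort(-P[:,0])[:4]
    return im,P,P[k].mean(0) if len(P) else None,list(zip(u[roi][k],v[roi][k])),d
E
python3 - <<'E'
from h import *
o=get_obs(); print(o["t"],o["tool_pos"],o["contact_force"])
im,P,e,px,d=handle("s2"); print(e,px,len(P))
for q in ["mouth","front_handle_end"]:
    for r in tip_of("scene",q)[:3]:print(q,round(r["p"],2),r["centre"],on_mid(r["centre"]))
E
```

```text
4.85 [ 0.60271889 -0.14512022  0.40238102] [0.11839419 0.25751389 0.64277808]
[0.15311937 0.04540586] [(np.int64(297), np.int64(271)), (np.int64(297), np.int64(270)), (np.int64(297), np.int64(269)), (np.int64(297), np.int64(268))] 485
front_handle_end 0.62 [405.7, 212.3] [-1.74032019 -1.42544298]
front_handle_end 0.55 [303.7, 274.4] [ 0.12164514 -0.00443748]
front_handle_end 0.55 [166.5, 275.5] [0.45742274 0.37134132]
```

View pics/s2.png

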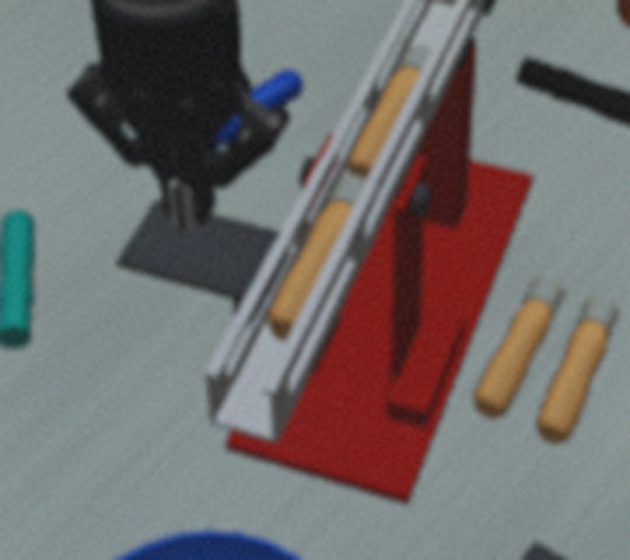

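```bash
cat >> h.py <<'E'
def track(name=None):
    im,d=get_image("scene")
    if name: cv2.imwrite(f"pics/{name}.png",cv2.resize(im[180:340,220:400],None,fx=3.5,fy=3.5,interpolation=cv2.INTER_CUBIC))
    P=cloud("scene",d)-bolt(); hsv=cv2.cvtColor(im,cv2.COLOR_BGR2HSV)
    s=P@NX; a=P@TT; z=P[...,2]
    with np.errstate(invalid='ignore'):
        w=(hsv[...,0]>5)&(hsv[...,0]<25)&(hsv[...,1]>90)&(hsv[...,2]>60)
        f=(abs(s)>.013)&(abs(s)<.021)&(a>-.19)&(a<.2)&(z>-.13)&(z<.15)&~w
        best=[]
        for th in np.arange(-.03,.53,.005):
            zz=z[f]*np.cos(th)+a[f]*np.sin(th)
            best.append((np.sum(np.exp(-((zz-.041)/.003)**2)),th))
        th=max(best)[1]
        at=a*np.cos(th)-z*np.sin(th); zt=z*np.cos(th)+a*np.sin(th)
        g=w&(abs(s)<.016)&(at>-.2)&(at<.35)&(zt>-.005)&(zt<.045)
    x=np.sort(at[g]); 
    h,e=np.histogram(x,bins=np.arange(-.2,.36,.01))
    al=(abs(s)<.022)&(at>.1)&(at<.3)&(zt>-.01)&(zt<.05)
    return dict(th=round(float(th),3),out_mm=np.round((np.array([x[-8:-3].mean(),x[-3:].mean()])-.2)*1000,1),n=len(x),tube_end=round(float(np.percentile(at[al],99.5))*1000,1),occ=[int(round(v*1000)) for v,c in zip(e,h) if c>4])
E
python3 - <<'E'
from h import *
print(track())
E
```

```text
{'th': 0.0, 'out_mm': array([-61.1, -60.4]), 'n': 477, 'tube_end': 200.7, 'occ': [-100, -90, -80, -70, -60, -50, -40, -30, -20, -10, 0, 40, 50, 60, 70, 80, 90, 100, 110, 120, 130]}
```

>>> {"fn": "carry_out", "kwargs": {
  "increments": [
    [[0,0,0],[0,-0.1,-0.3],0],
    [[0,0,0],[0,0,-0.2],0],
    [[0,0,0],[0,0,-0.2],0],
    [[0,0,0],[0,0,-0.1],0]
  ]
}}

```text
t: 5.45
tool_pos: [0.6037, -0.1476, 0.392]
tool_rot: [-0.232, 1.533, 0.219]
contact_force: [0.2, 0.5, -0.2]
opening: 0.0002
```

>>> {"fn": "carry_out", "kwargs": {
  "increments": [
    [[0,0,0],[0,0,-0.2],0],
    [[0,0,0],[0,0,-0.2],0],
    [[0,0,0],[0,0,-0.2],0]
  ]
}}

```text
t: 5.75
tool_pos: [0.6039, -0.1481, 0.3836]
tool_rot: [-0.234, 1.531, 0.217]
contact_force: [-4.6, 0.3, 11.5]
opening: -0.0
```

>>> {"fn": "carry_out", "kwargs": {
  "increments": [
    [[0,0,0],[0,0,-0.2],0],
    [[0,0,0],[0,0,-0.2],0],
    [[0,0,0],[0,0,-0.2],0]
  ]
}}

```text
t: 6.05
tool_pos: [0.6039, -0.1487, 0.3795]
tool_rot: [-0.236, 1.53, 0.215]
contact_force: [-5.2, 2.0, 10.4]
opening: 0.0001
```

Run:
```python
from h import *
print(track("s3"))
```

```text
{'th': 0.065, 'out_mm': array([-61.4, -60.2]), 'n': 539, 'tube_end': 200.8, 'occ': [-100, -90, -80, -70, -60, -50, -40, -30, -20, -10, 0, 40, 50, 60, 70, 80, 90, 100, 110, 120, 130]}
```

>>> {"fn": "carry_out", "kwargs": {
  "increments": [
    [[0,0,0],[0,0,-0.25],0],
    [[0,0,0],[0,0,-0.25],0],
    [[0,0,0],[0,0,-0.25],0],
    [[0,0,0],[0,0,-0.2],0]
  ]
}}

```text
t: 6.5
tool_pos: [0.6039, -0.1495, 0.3715]
tool_rot: [-0.24, 1.527, 0.211]
contact_force: [-5.7, 1.2, 9.7]
opening: -0.0002
```

Run:
```python
from h import *
print(track());o=get_obs();print(o["tool_pos"],R.from_rotvec(o["tool_rot"]).as_matrix().round(3)[:,0])
```

```text
{'th': 0.14, 'out_mm': array([-61.6, -60.9]), 'n': 581, 'tube_end': 200.2, 'occ': [-100, -90, -80, -70, -60, -50, -40, -30, -20, -10, 0, 40, 50, 60, 70, 80, 90, 100, 110, 120, 130]}
[ 0.60393906 -0.1495097   0.37121787] [ 0.034 -0.014 -0.999]
```

>>> {"fn": "carry_out", "kwargs": {
  "increments": [
    [[0,0.08,0],[0,0,-0.2],0],
    [[0,0.08,0],[0,0,-0.2],0]
  ]
}}

```text
t: 6.75
tool_pos: [0.6051, -0.1496, 0.3697]
tool_rot: [-0.241, 1.535, 0.211]
contact_force: [-0.6, 2.3, 10.1]
opening: -0.0007
```

```bash
echo 'from h import *
print(track())' > t.py; python3 t.py
```

```text
{'th': 0.155, 'out_mm': array([-61.5, -61. ]), 'n': 586, 'tube_end': 200.2, 'occ': [-100, -90, -80, -70, -60, -50, -40, -30, -20, -10, 0, 40, 50, 60, 70, 80, 90, 100, 110, 120, 130]}
```

>>> {"fn": "carry_out", "kwargs": {
  "increments": [
    [[0,0.08,0],[0,0,-0.15],0],
    [[0,0.08,0],[0,0,-0.15],0]
  ]
}}

```text
t: 7.0
tool_pos: [0.6065, -0.1493, 0.3699]
tool_rot: [-0.242, 1.543, 0.212]
contact_force: [-2.1, 2.0, 9.3]
opening: -0.0003
```

```bash
python3 t.py
```

```text
{'th': 0.155, 'out_mm': array([-61.8, -60.1]), 'n': 585, 'tube_end': 200.3, 'occ': [-100, -90, -80, -70, -60, -50, -40, -30, -20, -10, 0, 40, 50, 60, 70, 80, 90, 100, 110, 120, 130]}
```

>>> {"fn": "carry_out", "kwargs": {
  "increments": [
    [[0,0,0],[0,0,-0.25],0],
    [[0,0,0],[0,0,-0.2],0]
  ]
}}

```text
t: 7.25
tool_pos: [0.6068, -0.1494, 0.3666]
tool_rot: [-0.244, 1.542, 0.21]
contact_force: [-5.1, 0.9, 9.6]
opening: 0.0003
```

```bash
python3 t.py
```

```text
{'th': 0.185, 'out_mm': array([-62.1, -61.4]), 'n': 598, 'tube_end': 200.3, 'occ': [-100, -90, -80, -70, -60, -50, -40, -30, -20, -10, 0, 40, 50, 60, 70, 80, 90, 100, 110, 120, 130]}
```

>>> {"fn": "carry_out", "kwargs": {
  "increments": [
    [[0,0,0],[0,0,-0.22],0]
  ]
}}

```text
t: 7.4
tool_pos: [0.6067, -0.1495, 0.3648]
tool_rot: [-0.244, 1.542, 0.21]
contact_force: [-5.3, 0.6, 9.5]
opening: -0.0005
```

```bash
python3 t.py
```

```text
{'th': 0.2, 'out_mm': array([-61.4, -61. ]), 'n': 612, 'tube_end': 200.2, 'occ': [-100, -90, -80, -70, -60, -50, -40, -30, -20, -10, 0, 40, 50, 60, 70, 80, 90, 100, 110, 120, 130]}
```

>>> {"fn": "carry_out", "kwargs": {
  "increments": [
    [[0,0,0],[0,0,-0.2],0]
  ]
}}

```text
t: 7.55
tool_pos: [0.6067, -0.1496, 0.3628]
tool_rot: [-0.245, 1.542, 0.209]
contact_force: [-5.9, 1.5, 10.8]
opening: -0.0002
```

```bash
python3 t.py
```

```text
{'th': 0.22, 'out_mm': array([-61.9, -60.7]), 'n': 616, 'tube_end': 200.1, 'occ': [-100, -90, -80, -70, -60, -50, -40, -30, -20, -10, 0, 40, 50, 60, 70, 80, 90, 100, 110, 120, 130]}
```

>>> {"fn": "carry_out", "kwargs": {
  "increments": [
    [[0,0,0],[0,0,-0.2],0]
  ]
}}

```text
t: 7.7
tool_pos: [0.6067, -0.1497, 0.361]
tool_rot: [-0.245, 1.542, 0.209]
contact_force: [-6.6, 1.8, 9.8]
opening: -0.0003
```

```bash
python3 t.py
```

```text
{'th': 0.235, 'out_mm': array([-62.2, -61.6]), 'n': 621, 'tube_end': 200.1, 'occ': [-100, -90, -80, -70, -60, -50, -40, -30, -20, -10, 0, 40, 50, 60, 70, 80, 90, 100, 110, 120, 130]}
```

>>> {"fn": "carry_out", "kwargs": {
  "increments": [
    [[0,0,0],[0,0,-0.2],0]
  ]
}}

```text
t: 7.85
tool_pos: [0.6067, -0.1497, 0.3591]
tool_rot: [-0.246, 1.541, 0.209]
contact_force: [-5.7, 1.6, 10.6]
opening: -0.0001
```

```bash
python3 t.py
```

```text
{'th': 0.255, 'out_mm': array([-62.4, -61.7]), 'n': 623, 'tube_end': 200.2, 'occ': [-100, -90, -80, -70, -60, -50, -40, -30, -20, -10, 0, 40, 50, 60, 70, 80, 90, 100, 110, 120, 130]}
```

>>> {"fn": "carry_out", "kwargs": {
  "increments": [
    [[0,0,0],[0,0,-0.18],0]
  ]
}}

```text
t: 8.0
tool_pos: [0.6068, -0.1497, 0.3575]
tool_rot: [-0.246, 1.541, 0.208]
contact_force: [-5.6, 1.9, 10.5]
opening: 0.0004
```

```bash
python3 t.py
```

```text
{'th': 0.27, 'out_mm': array([-62.4, -60.9]), 'n': 632, 'tube_end': 199.9, 'occ': [-100, -90, -80, -70, -60, -50, -40, -30, -20, -10, 0, 40, 50, 60, 70, 80, 90, 100, 110, 120, 130]}
```

>>> {"fn": "carry_out", "kwargs": {
  "increments": [
    [[0,0,0],[0,0,-0.18],0]
  ]
}}

```text
t: 8.15
tool_pos: [0.6068, -0.1498, 0.3561]
tool_rot: [-0.247, 1.541, 0.208]
contact_force: [-4.2, 1.2, 9.9]
opening: 0.0001
```

```bash
python3 t.py
```

```text
{'th': 0.285, 'out_mm': array([-62.4, -61.3]), 'n': 635, 'tube_end': 200.1, 'occ': [-100, -90, -80, -70, -60, -50, -40, -30, -20, -10, 0, 40, 50, 60, 70, 80, 90, 100, 110, 120, 130]}
```

>>> {"fn": "carry_out", "kwargs": {
  "increments": [
    [[0,0,0],[0,0,-0.18],0]
  ]
}}

```text
t: 8.3
tool_pos: [0.6069, -0.1498, 0.3547]
tool_rot: [-0.248, 1.54, 0.207]
contact_force: [-4.1, 0.7, 9.2]
opening: -0.0001
```

```bash
python3 t.py
```

```text
{'th': 0.295, 'out_mm': array([-62.8, -61.9]), 'n': 636, 'tube_end': 200.0, 'occ': [-100, -90, -80, -70, -60, -50, -40, -30, -20, -10, 0, 40, 50, 60, 70, 80, 90, 100, 110, 120, 130]}
```

>>> {"fn": "carry_out", "kwargs": {
  "increments": [
    [[0,0,0],[0,0,-0.18],0]
  ]
}}

```text
t: 8.45
tool_pos: [0.6071, -0.1499, 0.3533]
tool_rot: [-0.248, 1.539, 0.207]
contact_force: [-4.7, 1.6, 10.2]
opening: 0.0003
```

```bash
python3 t.py
```

```text
{'th': 0.31, 'out_mm': array([-63. , -61.8]), 'n': 642, 'tube_end': 199.9, 'occ': [-100, -90, -80, -70, -60, -50, -40, -30, -20, -10, 0, 40, 50, 60, 70, 80, 90, 100, 110, 120, 130]}
```

>>> {"fn": "carry_out", "kwargs": {
  "increments": [
    [[0,0,0],[0,0,-0.18],0]
  ]
}}

```text
t: 8.6
tool_pos: [0.6072, -0.15, 0.3519]
tool_rot: [-0.249, 1.538, 0.206]
contact_force: [-4.3, 1.5, 9.8]
opening: 0.0004
```

```bash
python3 t.py
```

```text
{'th': 0.32, 'out_mm': array([-62.5, -61.7]), 'n': 647, 'tube_end': 199.9, 'occ': [-100, -90, -80, -70, -60, -50, -40, -30, -20, -10, 0, 40, 50, 60, 70, 80, 90, 100, 110, 120, 130]}
```

>>> {"fn": "carry_out", "kwargs": {
  "increments": [
    [[0,0,0],[0,0,-0.18],0]
  ]
}}

```text
t: 8.75
tool_pos: [0.6074, -0.1502, 0.3506]
tool_rot: [-0.25, 1.537, 0.205]
contact_force: [-4.5, 0.9, 8.1]
opening: -0.0
```

```bash
python3 t.py
```

```text
{'th': 0.33, 'out_mm': array([-62.7, -61.4]), 'n': 656, 'tube_end': 199.8, 'occ': [-100, -90, -80, -70, -60, -50, -40, -30, -20, -10, 0, 40, 50, 60, 70, 80, 90, 100, 110, 120, 130]}
```

>>> {"fn": "carry_out", "kwargs": {
  "increments": [
    [[0,0,0],[0,0,-0.17],0]
  ]
}}

```text
t: 8.9
tool_pos: [0.6076, -0.1503, 0.3494]
tool_rot: [-0.251, 1.536, 0.204]
contact_force: [-5.0, 1.6, 9.8]
opening: 0.0
```

```bash
python3 t.py
```

```text
{'th': 0.34, 'out_mm': array([-62.9, -62. ]), 'n': 658, 'tube_end': 199.8, 'occ': [-100, -90, -80, -70, -60, -50, -40, -30, -20, -10, 0, 40, 50, 60, 70, 80, 90, 100, 110, 120, 130]}
```

>>> {"fn": "carry_out", "kwargs": {
  "increments": [
    [[0,0,0],[0,0,-0.17],0]
  ]
}}

```text
t: 9.05
tool_pos: [0.6079, -0.1505, 0.3483]
tool_rot: [-0.252, 1.534, 0.204]
contact_force: [-3.5, 0.9, 9.2]
opening: -0.0003
```

```bash
python3 t.py
```

```text
{'th': 0.35, 'out_mm': array([-62.7, -61.5]), 'n': 662, 'tube_end': 199.7, 'occ': [-100, -90, -80, -70, -60, -50, -40, -30, -20, -10, 0, 40, 50, 60, 70, 80, 90, 100, 110, 120, 130]}
```

>>> {"fn": "carry_out", "kwargs": {
  "increments": [
    [[0,0,0],[0,0,-0.17],0]
  ]
}}

```text
t: 9.2
tool_pos: [0.6081, -0.1506, 0.3471]
tool_rot: [-0.253, 1.533, 0.203]
contact_force: [-4.3, 0.7, 10.0]
opening: -0.0002
```

```bash
python3 t.py
```

```text
{'th': 0.36, 'out_mm': array([-62.4, -61.4]), 'n': 661, 'tube_end': 199.8, 'occ': [-100, -90, -80, -70, -60, -50, -40, -30, -20, -10, 0, 40, 50, 60, 70, 80, 90, 100, 110, 120, 130]}
```

>>> {"fn": "carry_out", "kwargs": {
  "increments": [
    [[0,0,0],[0,0,-0.17],0]
  ]
}}

```text
t: 9.35
tool_pos: [0.6084, -0.1508, 0.346]
tool_rot: [-0.253, 1.532, 0.202]
contact_force: [-4.1, 1.5, 8.7]
opening: 0.0002
```

```bash
python3 t.py
```

```text
{'th': 0.365, 'out_mm': array([-61.5, -60.5]), 'n': 673, 'tube_end': 199.7, 'occ': [-100, -90, -80, -70, -60, -50, -40, -30, -20, -10, 0, 40, 50, 60, 70, 80, 90, 100, 110, 120, 130]}
```

>>> {"fn": "carry_out", "kwargs": {
  "increments": [
    [[0,0,0],[0,0,-0.13],0]
  ]
}}

```text
t: 9.5
tool_pos: [0.6085, -0.1509, 0.3454]
tool_rot: [-0.254, 1.531, 0.201]
contact_force: [-3.8, 1.0, 8.4]
opening: 0.0002
```

```bash
python3 t.py
```

```text
{'th': 0.37, 'out_mm': array([-57.6, -56.4]), 'n': 673, 'tube_end': 199.7, 'occ': [-90, -80, -70, -60, -50, -40, -30, -20, -10, 0, 40, 50, 60, 70, 80, 90, 100, 110, 120, 130, 140]}
```

>>> {"fn": "carry_out", "kwargs": {
  "increments": [
    [[0,0,0],[0,0,-0.09],0]
  ]
}}

```text
t: 9.65
tool_pos: [0.6087, -0.1511, 0.3456]
tool_rot: [-0.255, 1.53, 0.2]
contact_force: [-4.7, 1.0, 8.0]
opening: -0.0004
```

```bash
python3 t.py
```

```text
{'th': 0.365, 'out_mm': array([-49.7, -48.2]), 'n': 678, 'tube_end': 199.9, 'occ': [-80, -70, -60, -50, -40, -30, -20, -10, 0, 10, 50, 60, 70, 80, 90, 100, 110, 120, 130, 140, 150]}
```

>>> {"fn": "carry_out", "kwargs": {
  "increments": [
    [[0,0,0],[0,0,0.1],0]
  ]
}}

```text
t: 9.8
tool_pos: [0.6088, -0.1512, 0.3489]
tool_rot: [-0.255, 1.53, 0.2]
contact_force: [-2.5, 0.4, 6.0]
opening: -0.0
```

```bash
python3 t.py
```

```text
{'th': 0.335, 'out_mm': array([-38.7, -37. ]), 'n': 682, 'tube_end': 199.8, 'occ': [-70, -60, -50, -40, -30, -20, -10, 0, 10, 20, 30, 60, 70, 80, 90, 100, 110, 120, 130, 140, 150, 160]}
```

>>> {"fn": "carry_out", "kwargs": {
  "increments": [
    [[0,0,0],[0,0,0.15],0]
  ]
}}

```text
t: 9.95
tool_pos: [0.609, -0.1514, 0.3542]
tool_rot: [-0.256, 1.529, 0.199]
contact_force: [-2.5, 1.0, 6.1]
opening: -0.0
```

```bash
python3 t.py
```

```text
{'th': 0.29, 'out_mm': array([-30.9, -30.2]), 'n': 672, 'tube_end': 199.8, 'occ': [-60, -50, -40, -30, -20, -10, 0, 10, 20, 30, 70, 80, 90, 100, 110, 120, 130, 140, 150, 160]}
```

>>> {"fn": "carry_out", "kwargs": {
  "increments": [
    [[0,0,0],[0,0,-0.08],0]
  ]
}}

```text
t: 10.1
tool_pos: [0.6093, -0.1515, 0.3565]
tool_rot: [-0.257, 1.527, 0.198]
contact_force: [-5.4, 2.6, 8.0]
opening: -0.0
```

```bash
python3 t.py
```

```text
{'th': 0.265, 'out_mm': array([-30.9, -30.1]), 'n': 666, 'tube_end': 200.0, 'occ': [-60, -50, -40, -30, -20, -10, 0, 10, 20, 30, 40, 70, 80, 90, 100, 110, 120, 130, 140, 150, 160]}
```

>>> {"fn": "carry_out", "kwargs": {
  "increments": [
    [[0,0.1,0],[0,0,-0.2],0],
    [[0,0.1,0],[0,0,-0.2],0]
  ]
}}

```text
t: 10.35
tool_pos: [0.6109, -0.1514, 0.3546]
tool_rot: [-0.258, 1.537, 0.199]
contact_force: [0.1, 2.6, 8.1]
opening: -0.0004
```

```bash
python3 t.py
```

```text
{'th': 0.285, 'out_mm': array([-31.1, -30.5]), 'n': 672, 'tube_end': 200.0, 'occ': [-60, -50, -40, -30, -20, -10, 0, 10, 20, 30, 40, 70, 80, 90, 100, 110, 120, 130, 140, 150, 160]}
```

>>> {"fn": "carry_out", "kwargs": {
  "increments": [
    [[0,0,0],[0,0,-0.2],0],
    [[0,0,0],[0,0,-0.18],0]
  ]
}}

```text
t: 10.6
tool_pos: [0.6115, -0.1515, 0.3515]
tool_rot: [-0.259, 1.535, 0.197]
contact_force: [-5.1, 1.4, 8.7]
opening: 0.0
```

```bash
python3 t.py
```

```text
{'th': 0.31, 'out_mm': array([-30.9, -30. ]), 'n': 681, 'tube_end': 199.7, 'occ': [-60, -50, -40, -30, -20, -10, 0, 10, 20, 30, 40, 70, 80, 90, 100, 110, 120, 130, 140, 150, 160]}
```

>>> {"fn": "carry_out", "kwargs": {
  "increments": [
    [[0,0,0],[0,0,-0.18],0]
  ]
}}

```text
t: 10.75
tool_pos: [0.6117, -0.1517, 0.3499]
tool_rot: [-0.26, 1.534, 0.197]
contact_force: [-4.1, 0.8, 8.5]
opening: -0.0001
```

```bash
python3 t.py
```

```text
{'th': 0.325, 'out_mm': array([-31.4, -30. ]), 'n': 683, 'tube_end': 200.0, 'occ': [-60, -50, -40, -30, -20, -10, 0, 10, 20, 30, 40, 70, 80, 90, 100, 110, 120, 130, 140, 150, 160]}
```

>>> {"fn": "carry_out", "kwargs": {
  "increments": [
    [[0,0,0],[0,0,-0.17],0]
  ]
}}

```text
t: 10.9
tool_pos: [0.6119, -0.1518, 0.3482]
tool_rot: [-0.261, 1.533, 0.196]
contact_force: [-3.8, 0.7, 8.6]
opening: 0.0001
```

```bash
python3 t.py
```

```text
{'th': 0.335, 'out_mm': array([-31.4, -30.7]), 'n': 689, 'tube_end': 199.7, 'occ': [-60, -50, -40, -30, -20, -10, 0, 10, 20, 30, 40, 70, 80, 90, 100, 110, 120, 130, 140, 150, 160]}
```

>>> {"fn": "carry_out", "kwargs": {
  "increments": [
    [[0,0,0],[0,0,-0.16],0]
  ]
}}

```text
t: 11.05
tool_pos: [0.6121, -0.1519, 0.3467]
tool_rot: [-0.261, 1.532, 0.196]
contact_force: [-3.7, 1.8, 8.8]
opening: -0.0001
```

```bash
python3 t.py
```

```text
{'th': 0.35, 'out_mm': array([-31.7, -30.8]), 'n': 693, 'tube_end': 199.8, 'occ': [-60, -50, -40, -30, -20, -10, 0, 10, 20, 30, 70, 80, 90, 100, 110, 120, 130, 140, 150, 160]}
```

>>> {"fn": "carry_out", "kwargs": {
  "increments": [
    [[0,0,0],[0,0,-0.15],0]
  ]
}}

```text
t: 11.2
tool_pos: [0.6122, -0.152, 0.3454]
tool_rot: [-0.262, 1.531, 0.195]
contact_force: [-4.5, 0.9, 7.7]
opening: 0.0001
```

```bash
python3 t.py
```

```text
{'th': 0.36, 'out_mm': array([-31.4, -30.5]), 'n': 696, 'tube_end': 199.7, 'occ': [-60, -50, -40, -30, -20, -10, 0, 10, 20, 30, 40, 70, 80, 90, 100, 110, 120, 130, 140, 150, 160]}
```

>>> {"fn": "carry_out", "kwargs": {
  "increments": [
    [[0,0,0],[0,0,-0.12],0]
  ]
}}

```text
t: 11.35
tool_pos: [0.6124, -0.1521, 0.3447]
tool_rot: [-0.263, 1.53, 0.194]
contact_force: [-3.0, 1.0, 8.2]
opening: -0.0002
```

```bash
python3 t.py
```

```text
{'th': 0.365, 'out_mm': array([-30.5, -28.9]), 'n': 698, 'tube_end': 199.6, 'occ': [-60, -50, -40, -30, -20, -10, 0, 10, 20, 30, 40, 70, 80, 90, 100, 110, 120, 130, 140, 150, 160, 170]}
```

Starting to slide; hold.

>>> {"fn": "carry_out", "kwargs": {
  "increments": [
    [[0,0,0],[0,0,-0.1],0]
  ]
}}

```text
t: 11.5
tool_pos: [0.6126, -0.1522, 0.3444]
tool_rot: [-0.263, 1.53, 0.194]
contact_force: [-3.3, 0.6, 6.8]
opening: -0.0002
```

```bash
python3 t.py
```

```text
{'th': 0.365, 'out_mm': array([-26.7, -25.3]), 'n': 701, 'tube_end': 199.7, 'occ': [-60, -50, -40, -30, -20, -10, 0, 10, 20, 30, 40, 70, 80, 90, 100, 110, 120, 130, 140, 150, 160, 170]}
```

>>> {"fn": "carry_out", "kwargs": {
  "increments": [
    [[0,0,0],[0,0,-0.08],0]
  ]
}}

```text
t: 11.65
tool_pos: [0.6128, -0.1523, 0.3445]
tool_rot: [-0.264, 1.529, 0.193]
contact_force: [-3.6, 1.0, 7.3]
opening: 0.0001
```

```bash
python3 t.py
```

```text
{'th': 0.365, 'out_mm': array([-20. , -18.6]), 'n': 707, 'tube_end': 199.7, 'occ': [-50, -40, -30, -20, -10, 0, 10, 20, 30, 40, 50, 80, 90, 100, 110, 120, 130, 140, 150, 160, 170]}
```

>>> {"fn": "carry_out", "kwargs": {
  "increments": [
    [[0,0,0],[0,0,0.05],0]
  ]
}}

```text
t: 11.8
tool_pos: [0.6128, -0.1524, 0.3467]
tool_rot: [-0.264, 1.529, 0.193]
contact_force: [-3.5, 0.4, 4.9]
opening: -0.0
```

```bash
python3 t.py
```

```text
{'th': 0.345, 'out_mm': array([-11.2, -10.3]), 'n': 712, 'tube_end': 199.8, 'occ': [-40, -30, -20, -10, 0, 10, 20, 30, 40, 50, 60, 90, 100, 110, 120, 130, 140, 150, 160, 170, 180]}
```

>>> {"fn": "carry_out", "kwargs": {
  "increments": [
    [[0,0,0],[0,0,0.05],0]
  ]
}}

```text
t: 11.95
tool_pos: [0.6129, -0.1526, 0.3498]
tool_rot: [-0.265, 1.528, 0.192]
contact_force: [-3.7, 0.6, 5.6]
opening: -0.0003
```

```bash
python3 t.py
```

```text
{'th': 0.315, 'out_mm': array([-4.2, -3.5]), 'n': 713, 'tube_end': 199.9, 'occ': [-30, -20, -10, 0, 10, 20, 30, 40, 50, 60, 90, 100, 110, 120, 130, 140, 150, 160, 170, 180, 190]}
```

>>> {"fn": "carry_out", "kwargs": {
  "increments": [
    [[0,0,0],[0,0,0.1],0]
  ]
}}

```text
t: 12.1
tool_pos: [0.6131, -0.1526, 0.3536]
tool_rot: [-0.265, 1.527, 0.191]
contact_force: [-2.6, 1.2, 4.9]
opening: -0.0
```

```bash
sed -i 's/track()/track("n")/' t.py; python3 t.py
```

```text
{'th': 0.285, 'out_mm': array([-3. , -2.2]), 'n': 707, 'tube_end': 199.8, 'occ': [-30, -20, -10, 0, 10, 20, 30, 40, 50, 60, 100, 110, 120, 130, 140, 150, 160, 170, 180, 190]}
```

View pics/n.png

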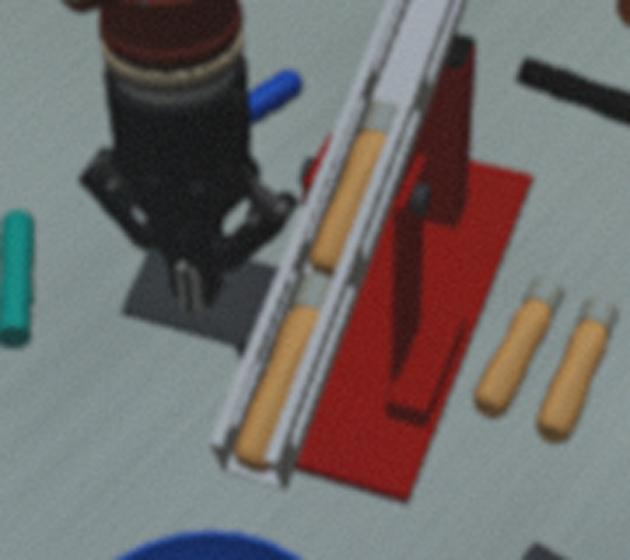

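>>> {"fn": "carry_out", "kwargs": {
  "increments": [
    [[0,0,0],[-0.1,0,-0.2],0],
    [[0,0,0],[-0.1,0,-0.2],0]
  ]
}}

```text
t: 12.35
tool_pos: [0.611, -0.1526, 0.3524]
tool_rot: [-0.268, 1.516, 0.188]
contact_force: [1.6, 2.2, 8.1]
opening: 0.0
```

```bash
python3 t.py
```

```text
{'th': 0.29, 'out_mm': array([-3.2, -2.3]), 'n': 702, 'tube_end': 200.1, 'occ': [-30, -20, -10, 0, 10, 20, 30, 40, 50, 60, 70, 100, 110, 120, 130, 140, 150, 160, 170, 180, 190]}
```

>>> {"fn": "carry_out", "kwargs": {
  "increments": [
    [[0,0,0],[0,0,-0.17],0]
  ]
}}

```text
t: 12.5
tool_pos: [0.6114, -0.1526, 0.3512]
tool_rot: [-0.269, 1.513, 0.187]
contact_force: [-3.7, 0.1, 8.0]
opening: 0.0002
```

```bash
python3 t.py
```

```text
{'th': 0.3, 'out_mm': array([-3.7, -2.6]), 'n': 709, 'tube_end': 199.9, 'occ': [-30, -20, -10, 0, 10, 20, 30, 40, 50, 60, 70, 100, 110, 120, 130, 140, 150, 160, 170, 180, 190]}
```

>>> {"fn": "carry_out", "kwargs": {
  "increments": [
    [[0,0,0],[0,0,-0.18],0],
    [[0,0,0],[0,0,-0.17],0]
  ]
}}

```text
t: 12.75
tool_pos: [0.6117, -0.1528, 0.3476]
tool_rot: [-0.27, 1.511, 0.186]
contact_force: [-3.0, 1.0, 7.3]
opening: 0.0
```

```bash
python3 t.py
```

```text
{'th': 0.33, 'out_mm': array([-3.8, -2.9]), 'n': 713, 'tube_end': 199.9, 'occ': [-30, -20, -10, 0, 10, 20, 30, 40, 50, 60, 100, 110, 120, 130, 140, 150, 160, 170, 180, 190]}
```

>>> {"fn": "carry_out", "kwargs": {
  "increments": [
    [[0,0,0],[0,0,-0.17],0]
  ]
}}

```text
t: 12.9
tool_pos: [0.6119, -0.153, 0.3458]
tool_rot: [-0.271, 1.51, 0.185]
contact_force: [-3.4, -0.0, 8.4]
opening: 0.0001
```

```bash
python3 t.py
```

```text
{'th': 0.345, 'out_mm': array([-3.7, -2.7]), 'n': 720, 'tube_end': 199.9, 'occ': [-30, -20, -10, 0, 10, 20, 30, 40, 50, 60, 100, 110, 120, 130, 140, 150, 160, 170, 180, 190]}
```

>>> {"fn": "carry_out", "kwargs": {
  "increments": [
    [[0,0,0],[0,0,-0.15],0]
  ]
}}

```text
t: 13.05
tool_pos: [0.6121, -0.1531, 0.3441]
tool_rot: [-0.271, 1.509, 0.185]
contact_force: [-3.2, 1.6, 7.5]
opening: 0.0
```

```bash
python3 t.py
```

```text
{'th': 0.355, 'out_mm': array([-3.6, -2.8]), 'n': 723, 'tube_end': 199.8, 'occ': [-30, -20, -10, 0, 10, 20, 30, 40, 50, 60, 100, 110, 120, 130, 140, 150, 160, 170, 180, 190]}
```

>>> {"fn": "carry_out", "kwargs": {
  "increments": [
    [[0,0,0],[0,0,-0.12],0]
  ]
}}

```text
t: 13.2
tool_pos: [0.6123, -0.1532, 0.343]
tool_rot: [-0.272, 1.508, 0.184]
contact_force: [-2.7, 0.0, 6.9]
opening: 0.0001
```

```bash
python3 t.py
```

```text
{'th': 0.365, 'out_mm': array([-2.9, -1.8]), 'n': 727, 'tube_end': 199.8, 'occ': [-30, -20, -10, 0, 10, 20, 30, 40, 50, 60, 70, 100, 110, 120, 130, 140, 150, 160, 170, 180, 190]}
```

>>> {"fn": "carry_out", "kwargs": {
  "increments": [
    [[0,0,0],[0,0,-0.09],0]
  ]
}}

```text
t: 13.35
tool_pos: [0.6125, -0.1533, 0.3425]
tool_rot: [-0.273, 1.507, 0.183]
contact_force: [-3.0, 0.6, 6.2]
opening: -0.0
```

```bash
python3 t.py
```

```text
{'th': 0.37, 'out_mm': array([0.9, 1.8]), 'n': 742, 'tube_end': 202.3, 'occ': [-30, -20, -10, 0, 10, 20, 30, 40, 50, 60, 70, 100, 110, 120, 130, 140, 150, 160, 170, 180, 190, 200]}
```

>>> {"fn": "carry_out", "kwargs": {
  "increments": [
    [[0,0,0],[0,0,-0.06],0]
  ]
}}

```text
t: 13.5
tool_pos: [0.6126, -0.1534, 0.3427]
tool_rot: [-0.273, 1.506, 0.183]
contact_force: [-3.8, 0.8, 5.7]
opening: 0.0002
```

```bash
python3 t.py
```

```text
{'th': 0.365, 'out_mm': array([8.3, 9. ]), 'n': 756, 'tube_end': 209.2, 'occ': [-20, -10, 0, 10, 20, 30, 40, 50, 60, 70, 80, 110, 120, 130, 140, 150, 160, 170, 180, 190, 200]}
```

>>> {"fn": "carry_out", "kwargs": {
  "increments": [
    [[0,0,0],[0,0,0.1],0]
  ]
}}

```text
t: 13.65
tool_pos: [0.6127, -0.1536, 0.3454]
tool_rot: [-0.274, 1.506, 0.182]
contact_force: [-1.7, -0.2, 5.7]
opening: 0.0001
```

```bash
python3 t.py
```

```text
{'th': 0.345, 'out_mm': array([17.1, 18.1]), 'n': 773, 'tube_end': 218.1, 'occ': [-10, 0, 10, 20, 30, 40, 50, 60, 70, 80, 90, 120, 130, 140, 150, 160, 170, 180, 190, 200, 210]}
```

>>> {"fn": "carry_out", "kwargs": {
  "increments": [
    [[0,0,0],[0,0,0.25],0]
  ]
}}

```text
t: 13.8
tool_pos: [0.6128, -0.1538, 0.3515]
tool_rot: [-0.274, 1.506, 0.182]
contact_force: [-0.6, -0.2, 3.9]
opening: 0.0002
```

```bash
python3 t.py
```

```text
{'th': 0.29, 'out_mm': array([23.4, 24.2]), 'n': 779, 'tube_end': 224.1, 'occ': [0, 10, 20, 30, 40, 50, 60, 70, 80, 90, 120, 130, 140, 150, 160, 170, 180, 190, 200, 210, 220]}
```

Nearly stopped at about 24 mm; keep easing.

>>> {"fn": "carry_out", "kwargs": {
  "increments": [
    [[0,0,0],[0,0,0.15],0],
    [[0,0,0],[0,0,0.1],0]
  ]
}}

```text
t: 14.05
tool_pos: [0.6131, -0.1538, 0.3609]
tool_rot: [-0.275, 1.504, 0.181]
contact_force: [-3.3, 1.1, 6.5]
opening: 0.0001
```

```bash
python3 t.py
```

```text
{'th': 0.21, 'out_mm': array([23.8, 24.3]), 'n': 764, 'tube_end': 224.0, 'occ': [0, 10, 20, 30, 40, 50, 60, 70, 80, 90, 120, 130, 140, 150, 160, 170, 180, 190, 200, 210, 220]}
```

>>> {"fn": "carry_out", "kwargs": {
  "increments": [
    [[0,0,0],[0,0,0.08],0],
    [[0,0,0],[0,0,0.08],0],
    [[0,0,0],[0,0,0.08],0],
    [[0,0,0],[0,0,0.08],0],
    [[0,0,0],[0,0,0.08],0]
  ]
}}

```text
t: 14.6
tool_pos: [0.613, -0.1529, 0.3738]
tool_rot: [-0.273, 1.504, 0.183]
contact_force: [-4.1, 1.5, 5.4]
opening: -0.0
```

```bash
python3 t.py
```

```text
{'th': 0.105, 'out_mm': array([24.2, 25.2]), 'n': 729, 'tube_end': 224.5, 'occ': [0, 10, 20, 30, 40, 50, 60, 70, 80, 90, 120, 130, 140, 150, 160, 170, 180, 190, 200, 210, 220]}
```

>>> {"fn": "carry_out", "kwargs": {
  "increments": [
    [[0,0,0],[0,0,0.06],0],
    [[0,0,0],[0,0,0.06],0],
    [[0,0,0],[0,0,0.06],0],
    [[0,0,0],[0,0,0.06],0],
    [[0,0,0],[0,0,0.06],0],
    [[0,0,0],[0,0,0.06],0],
    [[0,0,0],[0,0,0.06],0],
    [[0,0,0],[0,0,0.06],0]
  ]
}}

```text
t: 15.45
tool_pos: [0.6127, -0.1509, 0.3882]
tool_rot: [-0.27, 1.505, 0.188]
contact_force: [0.6, -0.1, -0.1]
opening: -0.0001
```

>>> {"fn": "carry_out", "kwargs": {
  "increments": [
    [[0,0,0],[0,0,0.3],0],
    [[0,0,0],[0,0,0.8],0],
    [[0,0,0],[0,0,1],0],
    [[0,0,0],[0,0,1],0],
    [[0,0,0],[-0.3,0.2,1],0],
    [[0,0,0],[-0.6,0.4,0.5],0],
    [[0,0,0],[-0.8,0.6,0],0],
    [[0,0,0],[-0.8,0.6,0],0]
  ]
}}

```text
t: 16.25
tool_pos: [0.5619, -0.1153, 0.489]
tool_rot: [-0.269, 1.502, 0.186]
contact_force: [0.3, -0.3, -0.1]
opening: -0.0001
```

>>> {"fn": "carry_out", "kwargs": {
  "increments": [
    [[0,0,0],[-0.8,0.6,0],0],
    [[0,0,0],[-0.8,0.6,0],0],
    [[0,0,0],[-0.5,0.3,0],0],
    [[0,0,0],[0,0,0],0],
    [[0,0,0],[0,0,0],0],
    [[0,0,0],[0,0,0],0],
    [[0,0,0],[0,0,0],0],
    [[0,0,0],[0,0,0],0]
  ]
}}

```text
t: 17.05
tool_pos: [0.5181, -0.0845, 0.496]
tool_rot: [-0.272, 1.494, 0.182]
contact_force: [-0.3, -0.2, 0.8]
opening: 0.0002
```

```bash
sed -i 's/"n"/"end"/' t.py; python3 t.py
python3 - <<'E'
from h import *
im,d=get_image("scene"); cv2.imwrite("pics/full.png",im)
o=get_obs(); print(o["t"],o["contact_force"],o["dq"].round(4))
E
```

```text
{'th': 0.0, 'out_mm': array([24.8, 25.3]), 'n': 682, 'tube_end': 224.8, 'occ': [0, 10, 20, 30, 40, 50, 60, 70, 80, 90, 120, 130, 140, 150, 160, 170, 180, 190, 200, 210, 220]}
17.15 [-0.08840153  0.08844941  0.10863226] [ 0.0022 -0.0056  0.0032 -0.0002  0.0003 -0.0013]
```

View pics/end.png

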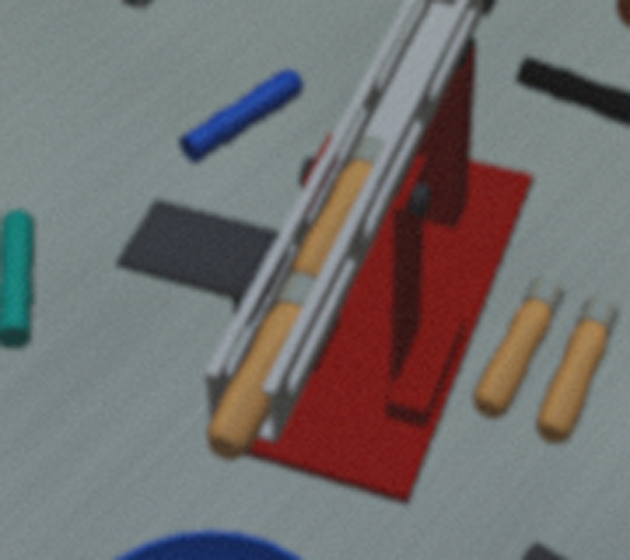

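View pics/full.png

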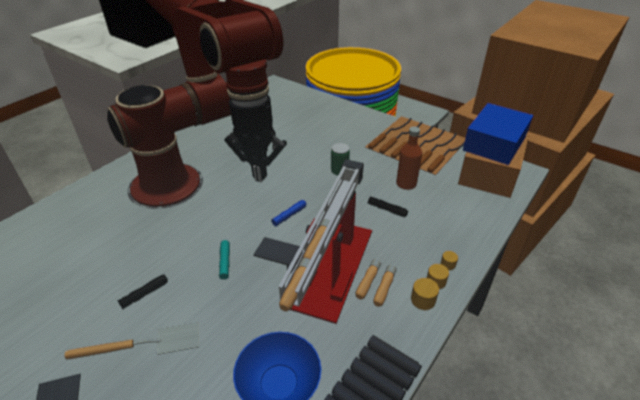

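The tube is level, the handle sticks out about 25 mm (its end is at about pixel 285,308 in the full picture), the arm is clear of it, and everything else is where it was.

```bash
python3 -c "
from station import *
print(finish_job())"
```

```text
the job is handed in; nothing more can be done
None
```

I pressed the paddle down slowly with the closed fingertips. The handles began to slide at a tip of about 0.365 rad. I let them slide in three short bursts, easing the tube back each time until they stopped. Then I let the tube come back level under control and moved the arm up and away.

The last checks, at about 17 s:
- **Handle:** the front handle's end stands about 25 mm past the rim, and the rear handle is still in the tube behind it.
- **Tube:** the measured tip is 0.0 rad, so it is level.
- **Robot:** the force on the tool is about zero and the gripper is well clear of the tube. The arm touched only the paddle.
- **Other things:** by eye in the last scene picture, the basin, flask, can and spare handles are where they started.

None of these checks failed. Early on, the point network and a first colour-based estimate disagreed by a few centimetres on where the handle end was. I dropped both and used the depth image from then on; its reading of the tube's end (200 mm from the bolt) matched the stated length throughout.

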